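Turn the condiment turntable to bring the sugar to the pointer

ROBOT

A 7-joint arm with a two-finger parallel gripper is mounted at the origin on the work surface. World frame = base frame: x ahead of the robot, y to its left, z up, the work surface at z = 0. Lengths are in mm, angles in rad, forces in N, time in s.
With the tool pointing down it reaches from about 350 to 775 mm from the base axis. Payload 3.1 kg.
Tool frame: the origin (TCP) lies midway between the tips of the shut fingers; the grasp point (between the pads) lies 19 mm behind it; z points along the fingers, x is the direction in which the jaws open and shut, and the axes are right-handed (so a half turn about z gives the same grasp; the last joint's range is limited). The gripper opens to 85 mm and grips with 20 to 120 N. Pads are 22 mm wide; open, the fingers measure 114 mm over their backs; the gripper's body (76 mm by 85 mm) begins 54 mm behind the grasp point. The pads swing forward as they close: fully open they stand 13 mm farther back than shut.
Start: joints at [1.104, 0.311, 0.014, 1.512, -0.004, 1.319, -0.027], TCP at [226.71, -501.119, 231.304] pointing down, gripper open.
Joint ranges: [-2.7, 2.7], [-0.3, 1.91], [-1.27, 1.3], [0.12, 2.57], [-1.44, 4.58], [0.2, 2.03], [-3.05, 3.05]. Speed limits (rad/s): [2.79, 2.79, 3.14, 3.14, 3.14, 3.14, 3.14].

INTERFACE

Orientations are given as a rotation vector (axis times angle).
In Python, from station import ctrl, eyes gives the robot as it stands.
- The arm moves only by the tool move_arm, never from a script. Its argument "rows" is a list of rows, each an object with "grip": the opening, from -1 (shut) to 1 (fully open); "dp": the shift along the tool's x, y, z in mm, a list of three; "twist": the turn about the tool's z in degrees. A call has exactly 10 rows; each row shifts and turns the commanded pose from where the row before left it, along the tool's axes as they then stand; what a row does not reach is not made up. A row lasts 1/8 s, in which the tool goes at most 62.5 mm and 10.7 degrees, less where a joint would pass 70% of its speed; a pose out of reach is approached as far as the arm can. A call is refused whole if a number of a shift passes 62.5 or a number of a turn 10.7, either way. A call with a gripper value outside its range is refused whole. The fingers move at their own pace and stop on an object; "grip_force" is the grip in N (left out, the last holds). Time passes only in rows, so rows that do not move let the fingers close, or fill a call up. It gives the time, the measured TCP pose, the force and the opening at its end, in the units of the state.
- ctrl.observe(): the state, without advancing time (a new reading comes with each control period).
- eyes.capture(name): name is "scene" or "top" or "wrist"; returns (picture, depth): 420x560x3 uint8, blue, green, red; 420x560 float32, mm along the optical axis (not along the pixel's ray), 0 where there is no reading.
- eyes.camera_info(name): a dict with "fov_y" (degrees; the focal length in pixels is half the picture's height over the tangent of half this angle, whatever the lens; pixels are square), "cx", "cy" (the principal point, pixels), "cam_to_world" (4x4, takes a point from camera to world coordinates). Camera axes: x right, y down, z forward; pixel columns grow to the right and rows downward; lengths in mm; the calibration is good to about 2 mm. A picture is of the moment at which its call begins: read the wrist's pose just before it. camera_info takes no time and is no camera call; for the wrist camera it gives the pose at the moment of the call.
- ctrl.sign_off(): hands the job in, once; it reports no verdict.
The state is a dict: "time": time; "joints": joint angles; "qd": joint speeds; "joint_efforts": joint torques, N m; "position": TCP position; "eef_rot": TCP orientation; "ft_force": force on the tool from outside, world axes, zero at the start; "torque": the same for the moment, N m; "width": finger opening in mm.
Only numpy, scipy, OpenCV 4.12 (cv2) and the standard library are available. Lean on these libraries where they do the work, as an engineer would, in place of code of your own. Each camera call takes 0.05 s, during which the arm holds its last target. There are 200 camera calls.

TASK

Turn the wooden condiment turntable, gently, by pushing its notched rim with the fingertips, until the sugar pourer (the tallest one, with the pointed steel top) stands in line with the flat pointer sticking out from the turntable's foot. Do not touch or lift the four containers: they ride round upright in their places on the disc. Leave everything else on the counter alone, and take the hand away at the end with the turntable at rest.

Things in the scene. Friction and masses are not known exactly. Their poses are not given: they have to be found in the camera images.
- foot: Fixed black foot of the turntable on the counter: a round plate 220 mm across, 8 mm thick, with a flat arrow-tipped pointer 30 mm wide that reaches from under the disc to 245 mm from the axis, lying on the counter (top 8 mm high), roughly away from the robot. Origin: on the turntable's vertical axis, at counter height; its +x axis runs along the pointer.
- disc: Wooden disc, 324 mm across, underside 34 mm and top 60 mm above the counter; turns without limit either way about its vertical axis, with a drag of about 0.16 N m (1 N at the rim) that stops it when not pushed. Origin: centre of its underside, z up. Loose containers turn with it. Under its rim, beyond 110 mm from the axis, is free space down to the counter, but for the pointer.
- notch (a point): One of six equal square finger notches in the disc's rim, every 60 degrees (this one 30 degrees counterclockwise of the disc's own +x axis); each is open outward, above and below, about 50 mm wide along the rim, 28 mm deep (its bottom 134 mm, the rim 162 mm from the axis). The point: middle of the notch, 150 mm from the axis, level with the disc's top. It turns with the disc.
- sugar_place (a point): Centre of the rubber spot on the disc's top under the sugar pourer, 58 mm from the axis on the disc's own +x axis; it turns with the disc.
- sugar: Sugar pourer: a round glass jar 52 mm across with a conical steel top ending in a narrow spout, 130 mm tall, the tallest container on the disc. Stands loose; origin at the centre of its underside.
- shaker: Waisted steel shaker, 42 mm across, 68 mm tall, loose on the disc; origin at the centre of its underside.
- pick_cup: Small open steel cup, 48 mm across, 55 mm tall, loose on the disc; origin at the centre of its underside.
- mustard: Short glass jar with a flat steel cap, 50 mm across, 78 mm tall, loose on the disc; origin at the centre of its underside.
- mug_a: White mug, 80 mm across, 90 mm tall, loose on the counter; to be left alone. Origin at the centre of its underside.
- mug_b: Second white mug, same size, loose on the counter; to be left alone. Origin at the centre of its underside.
- bowl: White bowl, 120 mm across, 45 mm tall, loose on the counter; to be left alone. Origin at the centre of its underside.
- spoon: Steel spoon lying on the counter; to be left alone. Origin under its middle.
Not all that is in view belongs to the job. What is shaped like the mustard but turquoise is not meant. What is shaped like the shaker but blue is not meant.

How it is judged:
By the outcome, as a careful person would: the job done as asked, in the order asked, and still so for the second after the job is handed in, with the robot touching nothing.
It also fails if it takes over 48 s, if anything falls off the work surface, if the arm or the gripper's body presses on something with over 40 N, if the wrist force passes 120 N, or if a joint passes its speed limit or range.

## Working session

There is one attempt and no reset: what is moved stays moved. The work goes in short steps, Python scripts to look and compute and a tool call to move; the robot and the scene stay as the last step left them, time stands still between calls to the robot, and variables do not carry over. Pictures are saved under pics/ and viewed, about 8 in all and at most 12, crops included, and the job is handed in when it is done.

Besides the shell and the picture viewer there is one more tool, called after "Request:" as name([rows], argument=value, ...), one row to a line, values as JSON. move_arm: Moves the arm, as the interface text tells. Its arguments: {"type":"object","properties":{"rows":{"type":"array","items":{"type":"object","properties":{"grip":{"type":"number"},"dp":{"type":"array","items":{"type":"number"}},"twist":{"type":"number"}}}},"grip_force":{"type":"number"}},"required":["rows"]}

```bash
mkdir -p pics
cat > h.py <<'E'
from station import ctrl, eyes
import numpy as np, cv2
def info(n):
    i=eyes.camera_info(n); f=210/np.tan(np.radians(i["fov_y"])/2); return f,i["cx"],i["cy"],np.array(i["cam_to_world"])
def world(n,depth,cal=None):
    f,cx,cy,T=cal or info(n); v,u=np.mgrid[0:420,0:560]
    P=np.stack([(u-cx)/f*depth,(v-cy)/f*depth,depth,np.ones_like(depth)],-1); return (P@T.T)[...,:3]
E
python3 - <<'E'
from h import *
for n in("top","scene"):
    im,d=eyes.capture(n); np.savez(f"/tmp/{n}.npz",im=im,d=d); cv2.imwrite(f"pics/{n}0.png",im)
    print(info(n)); W=world(n,d)
    np.savez(f"/tmp/{n}.npz",im=im,d=d,W=W)
s=ctrl.observe(); print(s)
W=np.load("/tmp/top.npz")["W"]; d=np.load("/tmp/top.npz")["d"]
m=(d>0)&(abs(W[...,2]-60)<4); p=W[m]; print(m.sum(),p.min(0),p.max(0))
E
```

```text
(np.float64(429.41047852605647), 274.40763661829067, 207.19042760527054, array([[ 1.45450725e-02, -9.89225215e-01,  1.45677436e-01,
         2.87733851e+02],
       [-9.99838039e-01, -1.59334072e-02, -8.36788029e-03,
         5.27870889e+00],
       [ 1.05988561e-02, -1.45532131e-01, -9.89296752e-01,
         1.10280120e+03],
       [ 0.00000000e+00,  0.00000000e+00,  0.00000000e+00,
         1.00000000e+00]]))
(np.float64(543.5289986714888), 275.1917378208228, 207.64228731482217, array([[ 7.71437959e-01,  3.55199490e-01, -5.27936358e-01,
         1.17464674e+03],
       [ 6.36275725e-01, -4.38511246e-01,  6.34713390e-01,
        -8.82294254e+02],
       [-6.05615822e-03, -8.25555092e-01, -5.64289034e-01,
         8.57782870e+02],
       [ 0.00000000e+00,  0.00000000e+00,  0.00000000e+00,
         1.00000000e+00]]))
{'time': 0.1, 'joints': array([ 1.1043113 ,  0.31166402,  0.01395504,  1.51287613, -0.00441008,
        1.31919576, -0.02720209]), 'qd': array([ 0.00056973, -0.0007097 , -0.00039417, -0.00490799, -0.00028831,
        0.00079478, -0.00013262]), 'joint_efforts': array([ 2.28609533e-04, -3.80857587e+01,  1.46521521e-01, -2.31242126e+01,
        1.24104213e-02,  8.17915716e-03, -5.44027074e-06]), 'position': array([ 226.43797817, -500.51860414,  230.32784774]), 'eef_rot': array([-2.63897941,  1.70251297,  0.00284357]), 'ft_force': array([ 0.09169498, -0.01855863,  1.32428064]), 'torque': array([ 0.02695162, -0.0136314 ,  0.0223284 ]), 'width': 85.10738732145191}
10749 [ -54.19824446 -731.38037089   56.0024014 ] [762.47596146 674.83106303  63.99873066]
```

View pics/top0.png

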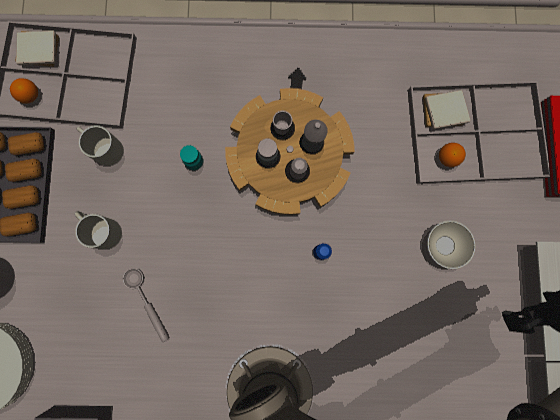

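View pics/scene0.png

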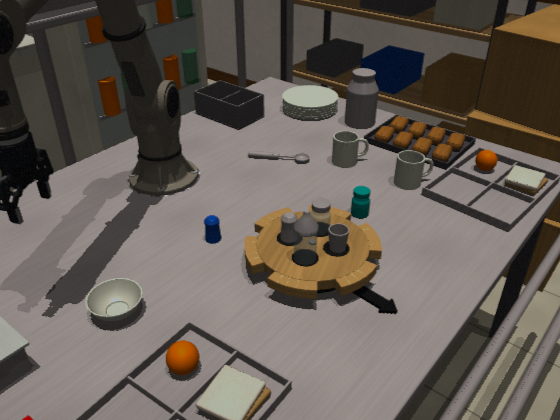

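```bash
cat >> h.py <<'E'
from scipy.optimize import least_squares
def topmeas(im,d,cal=None,verbose=True):
    W=world("top",d,cal); z=W[...,2]; box=np.zeros_like(z,bool); box[55:235,210:370]=1
    m=box&(d>0)&(abs(z-60)<5); p=W[m][:,:2]
    c=np.median(p,0)
    # outer rim: circle fit to max radius per angle
    for _ in range(5):
        r=np.hypot(*(p-c).T); a=np.degrees(np.arctan2(*(p-c).T[::-1]))%360
        b=(a//4).astype(int); q=np.array([p[b==k][np.argmax(r[b==k])] for k in range(90) if (b==k).any()])
        q=q[np.hypot(*(q-c).T)>152]
        c=least_squares(lambda x:np.hypot(*(q-x[:2]).T)-x[2],[*c,162],loss="soft_l1",f_scale=2).x; R=c[2]; c=c[:2]
    r=np.hypot(*(p-c).T); a=np.degrees(np.arctan2(*(p-c).T[::-1]))%360
    s=a[(r>139)&(r<158)]; h=np.histogram(s,np.arange(0,361,1))[0]
    # notch phase mod 60 : notches = minimum of 60deg-folded density
    ph=(np.degrees(np.angle(-np.exp(6j*np.radians(s)).sum()))/6)%60
    # sugar: highest points
    t=box&(d>0)&(z>85+60)&(np.hypot(W[...,0]-c[0],W[...,1]-c[1])<140); S=W[t]
    # pointer: dark at z~8 beyond rim
    k=box&(im.max(-1)<50)&(abs(z-8)<8)&(np.hypot(W[...,0]-c[0],W[...,1]-c[1])>168)&(W[...,0]>c[0]+100); Q=W[k]
    qm=Q[:,:2].mean(0); 
    sa=S[:,:2]; 
    ang=lambda v:np.degrees(np.arctan2(v[1]-c[1],v[0]-c[0]))
    print("c",c.round(1),"R",round(R,1),"notch",ph.round(1),"z",W[m][:,2].mean().round(1))
    print("sugar n",len(S),S.max(0).round(1),S.mean(0).round(1),"ang",ang(S.mean(0)).round(1),"r",np.hypot(*(S.mean(0)[:2]-c)).round(1))
    print("pointer n",len(Q),Q.mean(0).round(1),"ang",ang(qm).round(1),"rmax",np.hypot(*(Q[:,:2]-c).T).max().round(1))
    return c,ph,h
E
python3 - <<'E'
from h import *
D=np.load("/tmp/top.npz"); c,ph,h=topmeas(D["im"],D["d"]); print(h.reshape(36,10).sum(1))
S=np.load("/tmp/scene.npz");
W=S["W"]; z=W[...,2]; r=np.hypot(W[...,0]-c[0],W[...,1]-c[1]); print("scene disc z", np.median(z[(r<150)&(abs(z-60)<8)]))
t=(r<110)&(z>150); print("scene sugar",W[t].mean(0),W[t].max(0),t.sum())
Wt=D["W"]; t=(np.hypot(Wt[...,0]-c[0],Wt[...,1]-c[1])<140)&(Wt[...,2]>175);print(Wt[t])
cv2.imwrite("pics/crop.png",cv2.resize(D["im"][55:235,200:380],None,fx=3.3,fy=3.3,interpolation=cv2.INTER_CUBIC))
E
```

```text
c [588.5 -39.4] R 161.9 notch 19.3 z 59.8
sugar n 426 [634.  -68.2 194.1] [602.5 -93.1 164.6] ang -75.4 r 55.5
pointer n 207 [800.6 -59.    7.7] ang -5.3 rmax 244.4
[72  2 11 69 72 71 74  3 16 75 76 78 79  5 12 75 77 77 79  1 14 80 79 75
 76  0 15 75 71 75 74  0 12 68 71 66]
scene disc z 60.83488720793548
scene sugar [ 617.41530066 -108.5198868   166.05780298] [638.68494747 -79.53545012 192.75478353] 385
[[ 617.14787795  -88.85089568  175.53381316]
 [ 617.050875    -91.06245139  175.92278343]
 [ 611.93368659  -91.76946688  190.43944628]
 [ 612.5477676   -94.16106686  188.82558844]
 [ 612.01576242  -96.20191975  190.43664428]
 [ 612.21299381  -98.46826667  189.99585847]
 [ 614.53907243  -86.53877559  176.17620935]
 [ 612.77780399  -88.26956862  181.28598674]
 [ 609.35980025  -89.48764622  191.09081907]
 [ 609.48378057  -91.72637065  190.85402196]
 [ 609.97003223  -94.07805268  189.59062088]
 [ 609.94333845  -96.27427947  189.7810372 ]
 [ 609.70420099  -98.40128977  190.57332113]
 [ 610.96993043  -86.19371077  179.69278726]
 [ 608.41265867  -87.68074326  187.11168504]
 [ 605.99979929  
[... 1848 characters left out ...]
.98184824  183.39418681]
 [ 600.96049564  -99.31269877  182.49476821]
 [ 602.90780577 -102.1938536   176.89286653]
 [ 600.56741054  -86.56802599  176.08648802]
 [ 600.30913671  -88.72310915  176.97188123]
 [ 599.38895747  -90.67026058  179.8173201 ]
 [ 599.81043327  -93.0264432   178.68915626]
 [ 598.77752416  -94.91966505  181.86741428]
 [ 599.49609878  -97.37439729  179.85975768]
 [ 599.47856467  -99.59128893  180.03152316]
 [ 600.50912022 -102.16751265  177.10128972]
 [ 597.94250202  -90.94267669  177.21413891]
 [ 598.57891646  -93.37347921  175.43639806]
 [ 598.04107107  -97.66044685  177.28282231]
 [ 598.85822942 -102.39905013  175.08794547]
 [ 596.24120664  -97.83501692  175.70817148]]
```

View pics/crop.png

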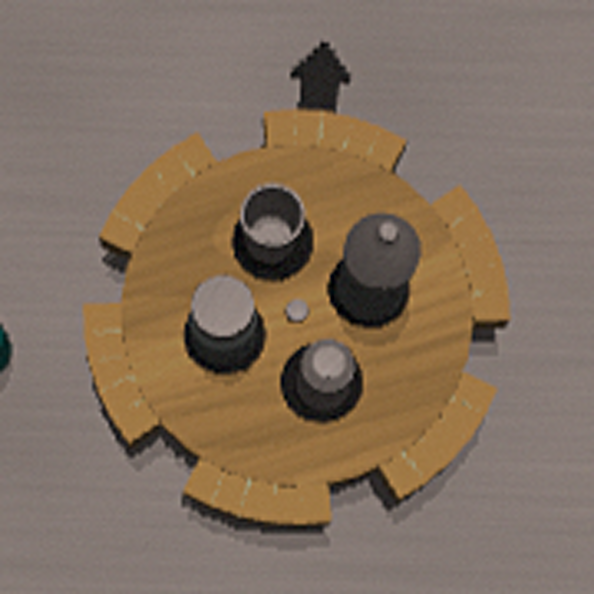

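Request:
move_arm([
  {"grip":-1,"dp":[-20,-22,0],"twist":0},
  {"grip":-1,"dp":[-35,-39,0],"twist":0},
  {"grip":-1,"dp":[-35,-39,0],"twist":0},
  {"grip":-1,"dp":[-35,-39,0],"twist":0},
  {"grip":-1,"dp":[-35,-39,0],"twist":0},
  {"grip":-1,"dp":[-35,-39,0],"twist":0},
  {"grip":-1,"dp":[-35,-39,0],"twist":0},
  {"grip":-1,"dp":[-35,-39,0],"twist":0},
  {"grip":-1,"dp":[-35,-39,0],"twist":0},
  {"grip":-1,"dp":[-35,-39,0],"twist":0},
], grip_force=30)

```text
time: 1.35
position: [428.6, -40.7, 231.1]
eef_rot: [2.639, -1.703, 0.0]
ft_force: [0.6, -0.3, 0.1]
width: -0.0
```

Request:
move_arm([
  {"grip":-1,"dp":[-40,-45,0],"twist":0},
  {"grip":-1,"dp":[-30,-32,0],"twist":0},
  {"grip":-1,"dp":[0,0,0],"twist":10},
  {"grip":-1,"dp":[0,0,0],"twist":10},
  {"grip":-1,"dp":[0,0,0],"twist":10},
  {"grip":-1,"dp":[0,0,0],"twist":10},
  {"grip":-1,"dp":[0,0,0],"twist":10},
  {"grip":-1,"dp":[0,0,0],"twist":10},
  {"grip":-1,"dp":[0,0,0],"twist":5},
  {"grip":-1,"dp":[0,0,0],"twist":0},
])

```text
time: 2.6
position: [469.4, 53.3, 230.8]
eef_rot: [1.313, -2.853, -0.0]
ft_force: [-0.9, 0.9, -0.0]
width: -0.2
```

```bash
cat >> h.py <<'E'
from scipy.spatial.transform import Rotation as Ro
def st(c=(588.5,-39.4),goal=None):
    s=ctrl.observe(); R=Ro.from_rotvec(s["eef_rot"]).as_matrix(); p=s["position"]
    print("t",s["time"],"p",p.round(1),"yaw",np.degrees(np.arctan2(R[1,0],R[0,0])).round(1),"zax",R[:,2].round(3),"F",s["ft_force"].round(1),"w",round(s["width"],1),"j",s["joints"].round(2))
    v=p[:2]-c; print("polar r",np.hypot(*v).round(1),"ang",(np.degrees(np.arctan2(v[1],v[0]))%360).round(1))
    if goal is not None: print("dp",(R.T@(np.array(goal)-p)).round(1))
    return s
E
python3 - <<'E'
from h import *
st(goal=(473.3,59.7,40))
im,d=eyes.capture("wrist"); cv2.imwrite("pics/w1.png",im)
E
```

```text
t 2.6 p [469.4  53.3 230.8] yaw -130.6 zax [-0.001 -0.    -1.   ] F [-0.9  0.9 -0. ] w -0.2 j [ 0.21  0.18 -0.41  1.7   0.07  1.28 -2.5 ]
polar r 150.9 ang 142.1
dp [ -7.6   1.1 190.8]
```

View pics/w1.png

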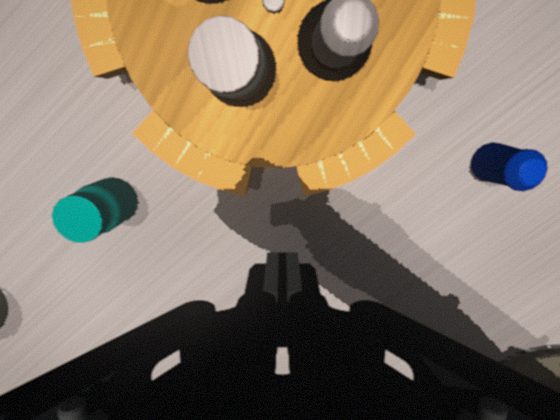

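Request:
move_arm([
  {"grip":-1,"dp":[-7.5,1,10],"twist":0},
  {"grip":-1,"dp":[0,0,30],"twist":0},
  {"grip":-1,"dp":[0,0,30],"twist":0},
  {"grip":-1,"dp":[0,0,30],"twist":0},
  {"grip":-1,"dp":[0,0,30],"twist":0},
  {"grip":-1,"dp":[0,0,22],"twist":0},
  {"grip":-1,"dp":[0,0,16],"twist":0},
  {"grip":-1,"dp":[0,0,13],"twist":0},
  {"grip":-1,"dp":[0,0,12],"twist":0},
  {"grip":-1,"dp":[0,0,0],"twist":0},
])

```text
time: 3.9
position: [473.3, 59.6, 37.6]
eef_rot: [1.311, -2.853, -0.001]
ft_force: [-1.1, -0.5, 0.2]
width: 0.1
```

Run:
```python
from h import *
st()
```

```text
t 3.9 p [473.3  59.6  37.6] yaw -130.6 zax [-0.002 -0.    -1.   ] F [-1.1 -0.5  0.2] w 0.1 j [ 0.14  0.41 -0.38  1.94  0.2   0.83 -2.62]
polar r 151.9 ang 139.3
```

Request:
move_arm([
  {"grip":-1,"dp":[4,-0.05,0],"twist":-1.5},
  {"grip":-1,"dp":[4,-0.05,0],"twist":-1.5},
  {"grip":-1,"dp":[4,-0.05,0],"twist":-1.5},
  {"grip":-1,"dp":[4,-0.05,0],"twist":-1.5},
  {"grip":-1,"dp":[4,-0.05,0],"twist":-1.5},
  {"grip":-1,"dp":[4,-0.05,0],"twist":-1.5},
  {"grip":-1,"dp":[4,-0.05,0],"twist":-1.5},
  {"grip":-1,"dp":[4,-0.05,0],"twist":-1.5},
  {"grip":-1,"dp":[4,-0.05,0],"twist":-1.5},
  {"grip":-1,"dp":[4,-0.05,0],"twist":-1.5},
])

```text
time: 5.15
position: [451.9, 26.1, 38.3]
eef_rot: [1.675, -2.658, -0.0]
ft_force: [0.5, 0.2, 1.0]
width: 0.0
```

Run:
```python
from h import *
st()
im,d=eyes.capture("top"); topmeas(im,d)
```

```text
t 5.15 p [451.9  26.1  38.3] yaw -115.6 zax [-0. -0. -1.] F [0.5 0.2 1. ] w 0.0 j [ 0.27  0.37 -0.44  2.    0.21  0.81 -2.31]
polar r 151.5 ang 154.4
c [588.8 -39.5] R 161.8 notch 31.8 z 59.8
sugar n 887 [642.2  47.2 465.5] [541.1 -37.5 306.1] ang 177.6 r 47.7
pointer n 200 [800.9 -58.9   7.7] ang -5.2 rmax 242.2
```

Request:
move_arm([
  {"grip":-1,"dp":[4,-0.05,0],"twist":-1.5},
  {"grip":-1,"dp":[4,-0.05,0],"twist":-1.5},
  {"grip":-1,"dp":[4,-0.05,0],"twist":-1.5},
  {"grip":-1,"dp":[4,-0.05,0],"twist":-1.5},
  {"grip":-1,"dp":[4,-0.05,0],"twist":-1.5},
  {"grip":-1,"dp":[4,-0.05,0],"twist":-1.5},
  {"grip":-1,"dp":[4,-0.05,0],"twist":-1.5},
  {"grip":-1,"dp":[4,-0.05,0],"twist":-1.5},
  {"grip":-1,"dp":[4,-0.05,0],"twist":-1.5},
  {"grip":-1,"dp":[4,-0.05,0],"twist":-1.5},
])

```text
time: 6.45
position: [439.2, -11.8, 38.2]
eef_rot: [2.007, -2.416, -0.001]
ft_force: [-0.4, 1.9, 0.1]
width: -0.2
```

Request:
move_arm([
  {"grip":-1,"dp":[4,-0.05,0],"twist":-1.5},
  {"grip":-1,"dp":[4,-0.05,0],"twist":-1.5},
  {"grip":-1,"dp":[4,-0.05,0],"twist":-1.5},
  {"grip":-1,"dp":[4,-0.05,0],"twist":-1.5},
  {"grip":-1,"dp":[4,-0.05,0],"twist":-1.5},
  {"grip":-1,"dp":[4,-0.05,0],"twist":-1.5},
  {"grip":-1,"dp":[4,-0.05,0],"twist":-1.5},
  {"grip":-1,"dp":[4,-0.05,0],"twist":-1.5},
  {"grip":-1,"dp":[4,-0.05,0],"twist":-1.5},
  {"grip":-1,"dp":[4,-0.05,0],"twist":-1.5},
])

```text
time: 7.7
position: [437.4, -51.7, 38.3]
eef_rot: [2.306, -2.134, 0.0]
ft_force: [-1.7, 0.4, 0.0]
width: -0.1
```

Run:
```python
from h import *
st()
im,d=eyes.capture("top"); topmeas(im,d); cv2.imwrite("pics/t2.png",im)
im,d=eyes.capture("scene"); cv2.imwrite("pics/s2.png",im)
```

```text
t 7.7 p [437.4 -51.7  38.3] yaw -85.6 zax [-0. -0. -1.] F [-1.7  0.4  0. ] w -0.1 j [ 0.52  0.36 -0.53  2.03  0.25  0.81 -1.65]
polar r 151.6 ang 184.7
c [588.6 -39.5] R 161.9 notch 59.0 z 59.8
sugar n 974 [667.   -2.1 447.2] [536.2 -56.4 316.1] ang -162.2 r 55.0
pointer n 270 [792.6 -57.6   7.4] ang -5.1 rmax 245.3
```

View pics/s2.png

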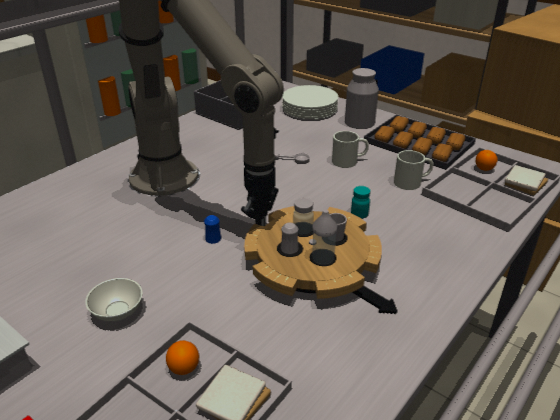

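Request:
move_arm([
  {"grip":-1,"dp":[4,-0.05,0],"twist":-1.5},
  {"grip":-1,"dp":[4,-0.05,0],"twist":-1.5},
  {"grip":-1,"dp":[4,-0.05,0],"twist":-1.5},
  {"grip":-1,"dp":[4,-0.05,0],"twist":-1.5},
  {"grip":-1,"dp":[4,-0.05,0],"twist":-1.5},
  {"grip":-1,"dp":[4,-0.05,0],"twist":-1.5},
  {"grip":-1,"dp":[4,-0.05,0],"twist":-1.5},
  {"grip":-1,"dp":[4,-0.05,0],"twist":-1.5},
  {"grip":-1,"dp":[4,-0.05,0],"twist":-1.5},
  {"grip":-1,"dp":[4,-0.05,0],"twist":-1.5},
])

```text
time: 9.05
position: [445.6, -90.7, 38.3]
eef_rot: [2.565, -1.814, -0.0]
ft_force: [-0.4, 2.5, 1.2]
width: -0.3
```

Request:
move_arm([
  {"grip":-1,"dp":[3.2,-0.03,0],"twist":-1.2},
  {"grip":-1,"dp":[2.65,-0.02,0],"twist":-1},
  {"grip":-1,"dp":[2.65,-0.02,0],"twist":-1},
  {"grip":-1,"dp":[2.65,-0.02,0],"twist":-1},
  {"grip":-1,"dp":[2.65,-0.02,0],"twist":-1},
  {"grip":-1,"dp":[2.1,-0.02,0],"twist":-0.8},
  {"grip":-1,"dp":[1.6,-0.01,0],"twist":-0.6},
  {"grip":-1,"dp":[1.1,-0.01,0],"twist":-0.4},
  {"grip":-1,"dp":[0,0,0],"twist":0},
  {"grip":-1,"dp":[0,0,0],"twist":0},
])

```text
time: 10.3
position: [452.8, -107.8, 38.2]
eef_rot: [2.669, -1.657, 0.0]
ft_force: [0.3, -0.3, 0.0]
width: -0.1
```

Run:
```python
from h import *
st()
im,d=eyes.capture("top"); c,ph,h=topmeas(im,d); np.savez("/tmp/t3.npz",im=im,d=d); print(h.reshape(36,10).sum(1))
cv2.imwrite("pics/t3.png",cv2.resize(im[55:235,200:380],None,fx=3.3,fy=3.3,interpolation=cv2.INTER_CUBIC))
```

```text
t 10.3 p [ 452.8 -107.8   38.2] yaw -63.7 zax [ 0. -0. -1.] F [ 0.3 -0.3  0. ] w -0.1 j [ 0.67  0.42 -0.59  1.97  0.31  0.84 -1.2 ]
polar r 152.0 ang 206.7
c [588.5 -39.4] R 161.8 notch 21.4 z 59.8
sugar n 1067 [672.8 -21.7 453.8] [538.5 -70.1 319.9] ang -148.5 r 58.6
pointer n 204 [800.9 -59.    7.8] ang -5.3 rmax 244.0
[71 21  0 63 67 75 73 25  0 69 73 79 79 24  0 72 79 75 39  0  0  0  0  0
  0  0  0 49 74 70 71 20  0 58 70 67]
```

View pics/t3.png

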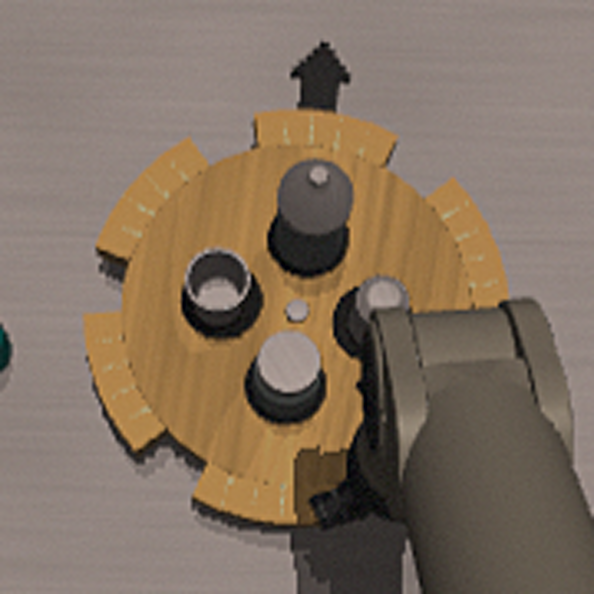

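```bash
cat >> h.py <<'E'
def notch(im,d,c=(588.5,-39.4),lo=-70,hi=170):
    W=world("top",d); z=W[...,2]; x,y=W[...,0]-c[0],W[...,1]-c[1]; r=np.hypot(x,y); a=np.degrees(np.arctan2(y,x)); a=np.where(a<lo,a+360,a)
    m=(d>0)&(abs(z-60)<5)&(r>139)&(r<158)&(a<hi); ph=(np.degrees(np.angle(-np.exp(6j*np.radians(a[m])).sum()))/6)%60
    q=(d>0)&(z>178)&(z<200)&(r<75)&(r>35)&(abs(a+5 if ph<50 and lo>-200 else a)<100); S=W[q&(im.max(-1)>0)]
    print("notch",ph.round(2),"m",m.sum(),"spout n",len(S), "mean",S.mean(0).round(1) if len(S) else "", "ang",np.degrees(np.arctan2(S[:,1].mean()-c[1],S[:,0].mean()-c[0])).round(1) if len(S) else "")
E
python3 - <<'E'
from h import *
for f in("top","t3"):
    D=np.load(f"/tmp/{f}.npz"); notch(D["im"],D["d"])
# pointer axis fit
D=np.load("/tmp/top.npz");W=D["W"];im=D["im"];c=np.array([588.5,-39.4])
v=W[...,:2]-c; r=np.hypot(v[...,0],v[...,1]); k=(im.max(-1)<60)&(r>170)&(r<250)&(v[...,0]>150)&(abs(v[...,1])<60); Q=v[k]
for lo in range(170,250,10):
    s=(Q[:,0]>=lo-3)&(Q[:,0]<lo+7)
    if s.any(): e=Q[s]; print(lo,s.sum(),e.mean(0).round(1),e[:,1].min().round(1),e[:,1].max().round(1),np.degrees(np.arctan2((e[:,1].min()+e[:,1].max())/2,e[:,0].mean())).round(2))
E
```

```text
notch 19.45 m 1234 spout n 15 mean [610.  -91.1 186.8] ang -67.5
notch 22.09 m 1228 spout n 52 mean [644.2 -47.4 185.8] ang -8.2
180 3 [186.3 -25.8] -31.4 -15.0 -7.1
190 39 [192.1 -16.9] -31.4 -2.0 -4.97
200 39 [202. -18.] -31.3 -4.2 -5.03
210 53 [212.8 -20.6] -42.5 3.6 -5.22
220 49 [221.9 -19.7] -42.1 3.6 -4.96
230 28 [231.7 -21.3] -33.8 -9.5 -5.34
240 7 [240.  -21.4] -25.6 -17.6 -5.15
```

Request:
move_arm([
  {"grip":-1,"dp":[1.3,-0.01,0],"twist":-0.5},
  {"grip":-1,"dp":[1.3,-0.01,0],"twist":-0.5},
  {"grip":-1,"dp":[1.1,-0.01,0],"twist":-0.4},
  {"grip":-1,"dp":[1.1,-0.01,0],"twist":-0.4},
  {"grip":-1,"dp":[1.1,-0.01,0],"twist":-0.4},
  {"grip":-1,"dp":[1.1,-0.01,0],"twist":-0.4},
  {"grip":-1,"dp":[1.1,-0.01,0],"twist":-0.4},
  {"grip":-1,"dp":[0.8,0,0],"twist":-0.3},
  {"grip":-1,"dp":[0.5,0,0],"twist":-0.2},
  {"grip":-1,"dp":[0,0,0],"twist":0},
])

```text
time: 11.6
position: [457.2, -116.0, 38.3]
eef_rot: [2.718, -1.575, 0.0]
ft_force: [-1.5, 0.3, 0.3]
width: -0.3
```

Run:
```python
from h import *
st()
im,d=eyes.capture("top"); notch(im,d)
```

```text
t 11.6 p [ 457.2 -116.    38.3] yaw -60.2 zax [ 0. -0. -1.] F [-1.5  0.3  0.3] w -0.3 j [ 0.69  0.43 -0.6   1.95  0.32  0.85 -1.13]
polar r 151.9 ang 210.3
notch 25.4 m 1227 spout n 54 mean [643.8 -44.  186.2] ang -4.8
```

Request:
move_arm([
  {"grip":-1,"dp":[-2,0,0],"twist":0},
  {"grip":-1,"dp":[-5,0,0],"twist":0},
  {"grip":-1,"dp":[-5,1,0],"twist":0},
  {"grip":-1,"dp":[0,0,0],"twist":0},
  {"grip":-1,"dp":[0,0,-12],"twist":0},
  {"grip":-1,"dp":[0,0,-25],"twist":0},
  {"grip":-1,"dp":[0,0,-35],"twist":0},
  {"grip":-1,"dp":[0,0,-40],"twist":0},
  {"grip":-1,"dp":[0,0,-40],"twist":0},
  {"grip":-1,"dp":[0,0,-40],"twist":0},
])

```text
time: 12.9
position: [450.4, -105.9, 232.6]
eef_rot: [-2.719, 1.574, -0.002]
ft_force: [0.8, -0.3, -0.6]
width: -0.3
```

Request:
move_arm([
  {"grip":-1,"dp":[30,15,0],"twist":0},
  {"grip":-1,"dp":[40,20,0],"twist":0},
  {"grip":-1,"dp":[40,20,0],"twist":0},
  {"grip":-1,"dp":[40,20,0],"twist":0},
  {"grip":-1,"dp":[40,20,0],"twist":0},
  {"grip":-1,"dp":[40,20,0],"twist":0},
  {"grip":-1,"dp":[20,10,0],"twist":0},
  {"grip":-1,"dp":[0,0,0],"twist":0},
  {"grip":-1,"dp":[0,0,0],"twist":0},
  {"grip":-1,"dp":[0,0,0],"twist":0},
])

```text
time: 14.15
position: [467.0, -383.1, 230.9]
eef_rot: [-2.72, 1.57, -0.001]
ft_force: [-0.2, 0.5, 0.2]
width: -0.2
```

Run:
```python
from h import *
st()
im,d=eyes.capture("top"); notch(im,d); topmeas(im,d)
cv2.imwrite("pics/t4.png",im)
```

```text
t 14.15 p [ 467.  -383.1  230.9] yaw -60.0 zax [ 0.001  0.    -1.   ] F [-0.2  0.5  0.2] w -0.2 j [ 1.01  0.48 -0.53  1.34  0.24  1.39 -0.57]
polar r 364.5 ang 250.5
notch 25.44 m 1245 spout n 56 mean [644.1 -44.3 185.3] ang -5.0
c [588.8 -39.3] R 161.9 notch 25.5 z 59.8
sugar n 426 [673.  -17.3 191.8] [641.1 -43.5 164.5] ang -4.6 r 52.4
pointer n 206 [801.1 -59.1   7.6] ang -5.3 rmax 243.0
```

View pics/t4.png

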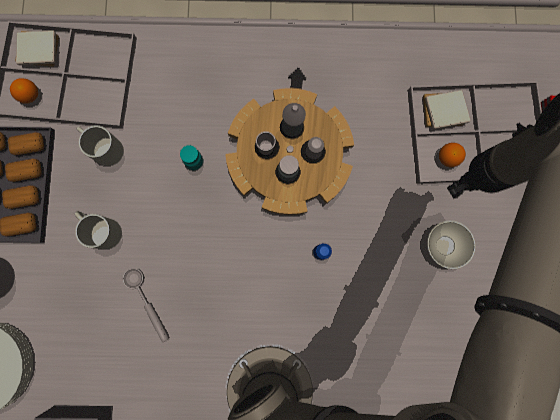

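The top view shows the sugar pourer at (293,117), in line with the pointer at (297,77). All four containers are upright, and everything else is where it was. The alignment error is about 0.6°, so I'm handing in.

```bash
python3 -c "
from station import ctrl
print(ctrl.sign_off())"
```

```text
the job is handed in; nothing more can be done
None
```

The sugar pourer now stands in line with the pointer, and I handed the job in at about 14 s of the 48 s allowed. I put the shut fingertips in a near-side rim notch and pushed the disc slowly about 66° counterclockwise. Then I backed off, lifted the hand and moved it well clear.

**Alignment:** the sugar spot, worked out from the notches, is at −4.5° and the spout at −5.0°. The pointer measured −5.1° in one fit and −5.3° in another. The remaining error is about 0.1–0.8°, or under 1 mm at the pourer.

**At rest:** the notch angle stayed at 25.4° before and after I took the hand away, and the measured forces stayed below about 3 N. In the last picture all four containers are upright in their places and the other items on the counter look unmoved.

**Check that disagreed:** while the arm hid part of the disc, my first angle check misread by up to about 3° and picked up the arm as the sugar. I switched to a check using only the visible part of the rim, and the final clear view agreed with it.

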